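# Clamp the plate and draw the lens arm out to the blue mark

### The job

Get the plate stand ready for reading: first turn the orange turnbutton fully across the edge of the blue clamp frame, so that the frame is secured. Then pinch the lens arm's handle so that its green lock button is pressed in, draw the arm out until its red pointer stands at the blue clip on the scale (not the yellow one), and finish while still holding it there, button pressed, because the arm springs back when let go. Do not lift the frame, and leave the other things on the stand and the bench where they are.

Things in the scene. Friction and masses are not known exactly. Their poses are not given: they have to be found in the camera images.
- stand: White fixed reading stand; base plate 270 (x) x 420 (y) x 12. Origin: centre of its underside, on the bench. At yaw 0 its x points away from the robot, y to the left; yaw varies. Offsets here are mm in this frame. Plate nest centred at (-50, 65). Arm's sleeve: 26 across, axis at x 55, height 100, y -200 to -70. Scale: white strip, x 108 to 132, y -60 to 90, top at 90, ticks every 5.
- clamp_frame (a joint): Blue clamp frame, 108 x 150 x 6, lying closed over the microplate; hinged along its right (-y) edge. 0 = closed, grows as it is lifted (rad). It is closed at the start and must stay so.
- turnbutton (a joint): Orange bar 14 wide, 8 thick (top at height 45), long end 30 and short end 12 from its vertical pivot at stand (-50, 158). Grows counter-clockwise from above (rad). 0: long end along the stand's -x, beside the frame (open). Stop at 1.571: along -y, over the frame's left edge (secured). Starts at 0 to 0.35. Friction 0.03 N m; stays where left.
- turnbutton_fin (a point): On the pivot axis, 67 above the bench, 8 below the top of the upright fin on the turnbutton. Fin 34 long (along the bar), 10 thick, from height 45 to 75: pinch it across its thickness from above and turn. x axis along the fin, pointing away from the long end.
- lens_arm (a joint): Telescoping arm: steel tube sliding out of the sleeve along the stand's +y, ending in a black block with an upright white handle, a round lens and a red pointer. 0 = fully in (start), 0.110 m = fully out. Locked at 0 until the green button is pressed in. A spring of 4 to 6.2 N draws it back when let go, to 0.016, where its catch rests on the lock.
- lock_button (a joint): Green lock button on the handle's far (+x) face, 24 wide (y), at heights 125 to 160. 0 = out (locked), 0.006 m = fully in, pressed along the stand's -x; the lock is free from about 0.005. Spring 3 N at first, 6.6 N fully in.
- handle_grip (a point): Moves with the arm: midway between the handle's near face and the button's face, 150 above the bench, 21 below the handle's top. Handle 30 (x) x 32 (y), heights 115 to 171; 38 wide along x with the button out, 32 pressed. Pinch from above along the stand's x with 20 N or more: one finger on the button, one on the plain face. Block and lock below reach height 126. Axes as the stand's.
- pointer_tip (a point): Tip of the thin red pointer (3 thick) that sticks out from the arm's block along the stand's +x over the scale, at height 100. Axes as the stand's.
- blue_clip: Blue clip fixed on the scale: the mark to set. 8 wide along the scale (y), 22 long, 5 thick. Origin in the middle of its width, on the scale's top, 115 along the stand's x; axes as the stand's. The pointer passes freely above it. It lies 30 to 92 from the pointer's start.
- yellow_clip: Yellow clip, of the same shape, also on the scale: not the mark. The two clips change places from run to run.
- pink_rack: bystander: pink tube rack, 184 x 100 x 55, stands on the bench. Origin at the centre of its underside. Leave alone.
- strip_rack: bystander: red rack on a white skirt, 94 x 130 x 45, on the bench. Origin at the centre of its underside. Leave alone.
- tip_box: bystander: yellow tip box on a white skirt, 94 x 130 x 60, on the bench. Origin at the centre of its underside. Leave alone.
- vial: bystander: amber jar with a blue cap, 28 across, 45 high, stands on the stand's base plate, right part. Origin at the centre of its underside. Leave alone.
- cuvette_box: bystander: white box with a blue top, 48 x 48 x 28, stands on the stand's base plate, right part. Origin at the centre of its underside. Leave alone.
- foil_tray: bystander: open clear tray, 100 x 130 x 45, on the bench. Origin at the centre of its underside. Leave alone.

How it is judged:
By the outcome, as a careful person would: the job done as asked, in the order asked, and still so for the second after the job is handed in, while the arm keeps its last pose, push and grip.
It also fails if it takes over 53 s, if anything falls off the work surface, if the arm or the gripper's body presses on something with over 40 N, if the wrist force passes 120 N, or if a joint passes its speed limit or range.

### The arm

A 6-joint arm with a two-finger parallel gripper is mounted at the origin on the work surface. World frame = base frame: x ahead of the robot, y to its left, z up, the work surface at z = 0. Lengths are in m, angles in rad, forces in N, time in s.
With the tool pointing down it reaches from about 0.35 to 0.975 m from the base axis. Payload 4.9 kg.
Tool frame: the origin (TCP) lies at the very end of the fingers, on their centre line; the grasp point (between the pads) lies 19 mm behind it; z points along the fingers, y is the line along which they close (so a half turn about z gives the same grasp; the last joint's range is limited). The gripper opens to 85 mm and grips with 20 to 120 N. Pads are 22 mm wide; open, the fingers measure 114 mm over their backs; the gripper's body (76 mm by 85 mm) begins 54 mm behind the grasp point. The pads swing forward as they close: fully open they stand 13 mm farther back than shut.
Start: joints at [1.081, 0.053, 1.613, -0, 1.476, -0.119], TCP at [0.226, 0.583, 0.231] pointing down, gripper open.
Joint ranges: [-3.01, 3.01], [-1.01, 2.22], [0.06, 2.58], [-1.02, 4.17], [0.09, 2.62], [-3.14, 3.14]. Speed limits (rad/s): [2.57, 2.57, 3.14, 3.14, 3.14, 3.14].

### API

Orientations are given as a unit quaternion [w, x, y, z].
In Python, from plant import manip gives the robot as it stands.
- The arm moves only by the tool play_rows, never from a script. Its argument "series" is a list that holds one entry, the list of rows, each a list of 7 numbers: the shift along the world's x, y, z in m, then the turn, a rotation vector about the world's x, y, z in degrees, then the opening, from 0 (shut) to 1 (fully open). In form: [[[dx, dy, dz, rx, ry, rz, grip], ...]]. A call has 1 to 10 rows; each row shifts and turns the commanded pose from where the row before left it; what a row does not reach is not made up. A row lasts 1/10 s, in which the tool goes at most 50 mm and 8.59 degrees, less where a joint would pass 70% of its speed; a pose out of reach is approached as far as the arm can. A call with a gripper value outside its range is refused whole. The fingers move at their own pace and stop on an object; the grip force is fixed at half the most. Time passes only in rows, so rows that do not move let the fingers close. It gives the time, the measured TCP pose, the force, the opening and the grip force at its end, in the units of the state.
- manip.state(): the state, without advancing time (a new reading comes with each control period).
- manip.grab_frame(name): name is "scene" or "top" or "wrist"; returns a dict with "frame" (384x512x3 uint8, blue, green, red), "mtx" (3x3 intrinsics, pixels), "R" (3x3) and "t" (3): a world point X has camera coordinates R X + t. Camera axes: x right, y down, z forward; pixel columns grow to the right and rows downward; lengths in m; the calibration is good to about 2 mm. The wrist camera is an equidistant fisheye: a pixel r from the principal point sees the ray r / f radians off the axis. A picture is of the moment at which its call begins. There is no depth.
- manip.job_done(): hands the job in; it is judged then, once.
The state is a dict: "time": time; "joint_pos": joint angles; "joint_vel": joint speeds; "joint_efforts": joint torques, N m; "tool_pos": TCP position; "tool_rot": TCP orientation; "contact_force": force on the tool from outside, world axes, zero at the start; "ft_torque": the same for the moment, N m; "gripper_width": opening from 0.0 (shut) to 1.0 (fully open); "grasp_force": force on a finger pad.
Only numpy, scipy, OpenCV 4.12 (cv2) and the standard library are available. Lean on these libraries where they do the work, as an engineer would, in place of code of your own. Each camera call takes 0.05 s, during which the arm holds its last target. There are 200 camera calls.

## Working session

There is one attempt and no reset: what is moved stays moved. The work goes in short steps, Python scripts to look and compute and a tool call to move; the robot and the scene stay as the last step left them, time stands still between calls to the robot, and variables do not carry over. Pictures are saved under pics/ and viewed, at most 10 in all, crops included, and the job is handed in when it is done.

Besides the shell and the picture viewer there is one more tool, called after "Request:" as a command line: name --argument value ..., lists and objects as JSON in quotes. play_rows: Moves the arm, as the interface text tells. Its arguments: {"type":"object","properties":{"series":{"type":"array"}},"required":["series"]}

```bash
mkdir -p pics; python3 - <<'E'
from plant import manip
import cv2,pickle
d={}
for n in("scene","top"):
    d[n]=manip.grab_frame(n); cv2.imwrite(f"pics/{n}0.png",d[n]["frame"])
    print(n,d[n]["mtx"].tolist(),d[n]["R"].round(3).tolist(),d[n]["t"].round(3).tolist())
pickle.dump(d,open("d0.pkl","wb")); print(manip.state())
E
```

```text
scene [[465.9408899160667, 0.0, 255.38343720548644], [0.0, 465.9408899160667, 196.20914943522013], [0.0, 0.0, 1.0]] [[-0.663, 0.749, 0.001], [0.598, 0.53, -0.601], [-0.451, -0.398, -0.799]] [0.368, -0.247, 1.982]
top [[438.211000446219, 0.0, 254.43001048681845], [0.0, 438.211000446219, 187.8546809731825], [0.0, 0.0, 1.0]] [[0.025, -0.999, 0.022], [-0.997, -0.026, -0.069], [0.07, -0.02, -0.997]] [-0.027, 0.559, 1.414]
{'time': 0.1, 'joint_pos': array([ 1.08099378e+00,  5.32892069e-02,  1.61413325e+00,  1.19633808e-05,
        1.47601020e+00, -1.19039158e-01]), 'joint_vel': array([-0.00156713, -0.00097709, -0.00342881,  0.00120496, -0.00254047,
        0.00020747]), 'joint_efforts': array([-5.53008449e-04, -3.94905388e+01, -3.71362889e+01, -1.69517662e-04,
        3.91708381e-03, -1.40602546e-05]), 'tool_pos': array([0.2262104 , 0.58203049, 0.23020098]), 'tool_rot': array([-2.81442257e-04,  1.84322185e-01,  9.82865446e-01, -8.75915143e-04]), 'contact_force': array([-0.0756576 ,  0.24636301, -0.07609323]), 'ft_torque': array([ 0.0234184 , -0.0018075 , -0.00389523]), 'grasp_force': 0.0, 'gripper_width': 0.9987076373094396}
```

View pics/top0.png

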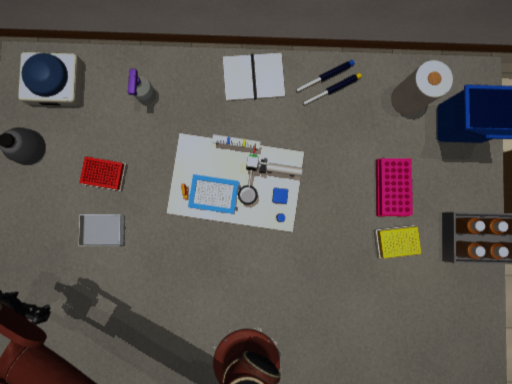

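View pics/scene0.png

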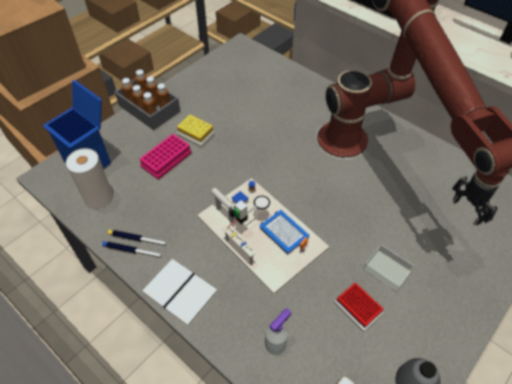

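The top view shows the stand with corners near (178,135), (303,151), (293,230) and (167,213). The orange button is at (185,191), the frame at (214,194), the handle at about (252,162), and the scale with its clips at (237,143). The scene view agrees.

```bash
cat > h.py <<'E'
import numpy as np,cv2
from scipy.spatial.transform import Rotation as Ro
def ray(f,px,fish=False):
    K=f["mtx"];x=(px[0]-K[0,2])/K[0,0];y=(px[1]-K[1,2])/K[1,1]
    if fish:
        r=np.hypot(x,y);s=np.sin(r)/max(r,1e-9);v=np.array([x*s,y*s,np.cos(r)])
    else: v=np.array([x,y,1.])
    R=np.array(f["R"]);return -R.T@np.array(f["t"]),R.T@v
def onz(f,px,z,fish=False):
    c,v=ray(f,px,fish);return (c+v*(z-c[2])/v[2])
def proj(f,X,fish=False):
    p=np.array(f["R"])@X+f["t"];K=f["mtx"]
    if fish:
        r=np.hypot(p[0],p[1]);k=np.arctan2(r,p[2])/max(r,1e-9);u=p[:2]*k
    else:u=p[:2]/p[2]
    return u*K[0,0]+[K[0,2],K[1,2]]
def tri(fs,pxs,fish):
    A=np.zeros((3,3));b=np.zeros(3)
    for f,p,w in zip(fs,pxs,fish):
        c,v=ray(f,p,w);v=v/np.linalg.norm(v);M=np.eye(3)-np.outer(v,v);A+=M;b+=M@c
    return np.linalg.solve(A,b)
def blobs(img,lo,hi,n=3,roi=None):
    m=cv2.inRange(cv2.cvtColor(img,cv2.COLOR_BGR2HSV),lo,hi)
    if roi:
        k=np.zeros_like(m);x0,y0,x1,y1=roi;k[y0:y1,x0:x1]=1;m*=k
    c,_=cv2.findContours(m,cv2.RETR_EXTERNAL,cv2.CHAIN_APPROX_NONE)
    return sorted(c,key=cv2.contourArea,reverse=True)[:n]
E
python3 - <<'E'
from h import *;import pickle
d=pickle.load(open("d0.pkl","rb"));f=d["top"];im=f["frame"]
c=blobs(im,(0,0,150),(180,70,255),1,(150,120,320,245))[0]
r=cv2.minAreaRect(c);b=cv2.boxPoints(r);print(r)
P=np.array([onz(f,p,.012) for p in b]);print(P.round(3));print(np.linalg.norm(P-np.roll(P,1,0),axis=1),P.mean(0))
E=P-np.roll(P,1,0);print(np.degrees(np.arctan2(E[:,1],E[:,0])))
E
```

```text
((235.4523468017578, 180.19662475585938), (127.27751159667969, 84.3753890991211), 8.426968574523926)
[[ 0.471  0.272  0.012]
 [ 0.748  0.242  0.012]
 [ 0.697 -0.176  0.012]
 [ 0.421 -0.14   0.012]]
[0.41560825 0.27805527 0.42139052 0.27895716] [0.58427119 0.04966929 0.012     ]
[ 83.01087877  -6.20029034 -96.86383996 172.60970311]
```

Request:
play_rows --series '[[[0.027, -0.04, 0.01, 0, 0, 2, 1], [0.027, -0.04, 0.01, 0, 0, 2, 1], [0.027, -0.04, 0.01, 0, 0, 2, 1], [0.027, -0.04, 0.01, 0, 0, 2, 1], [0.027, -0.04, 0.01, 0, 0, 2, 1], [0.027, -0.04, 0.01, 0, 0, 2, 1], [0.027, -0.04, 0.01, 0, 0, 2, 1], [0.027, -0.04, 0.01, 0, 0, 2, 1], [0.027, -0.04, 0.01, 0, 0, 2, 1], [0.027, -0.04, 0.01, 0, 0, 2, 1]]]'

```text
time: 1.1
tool_pos: [0.497, 0.1807, 0.3313]
tool_rot: [-0.0, 0.01, 1.0, 0.0]
contact_force: [0.8, 0.7, 0.6]
gripper_width: 0.998
grasp_force: 0.0
```

```bash
python3 - <<'E'
from plant import manip
import cv2,pickle
f=manip.grab_frame("wrist");cv2.imwrite("pics/w1.png",f["frame"]);pickle.dump(f,open("w1.pkl","wb"))
print(f["mtx"],f["R"],f["t"]);print(manip.state())
E
```

```text
[[297.31863964   0.         252.41907126]
 [  0.         297.31863964 191.04073919]
 [  0.           0.           1.        ]] [[ 2.01611815e-02  9.99796500e-01  6.96521235e-04]
 [ 9.60925171e-01 -1.95696897e-02  2.76115634e-01]
 [ 2.76073075e-01 -4.89751264e-03 -9.61124171e-01]] [-0.18981648 -0.53849797  0.33884426]
{'time': 1.15, 'joint_pos': array([ 0.19904431, -0.21572895,  1.69902287, -0.00531635,  1.65475096,
       -1.34603811]), 'joint_vel': array([ 0.09143668, -0.02097761,  0.02923145,  0.05603772,  0.00148804,
        0.22315196]), 'joint_efforts': array([  7.30783358, -29.41042364, -33.15187097,   1.2279829 ,
         0.65060517,  -0.41523367]), 'tool_pos': array([0.50088881, 0.17522093, 0.33298777]), 'tool_rot': array([ 0.00229121,  0.01308411,  0.99990932, -0.00221609]), 'contact_force': array([ 1.31462626, -3.97615349,  0.87116783]), 'ft_torque': array([-0.14446023,  0.00756909, -0.01746044]), 'grasp_force': 0.0, 'gripper_width': 1.000709204405219}
```

View pics/w1.png

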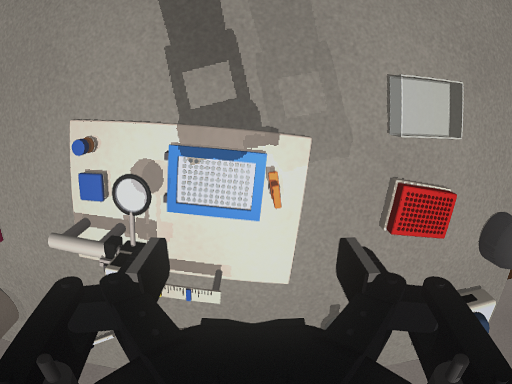

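The wrist view shows the plate corners at about (70,120), (311,136) and (289,284), with the orange fin at (274,190). The handle is near (118,255), the green button near (105,268) and the blue clip at (188,294).

```bash
python3 - <<'E'
from h import *;import pickle
f=pickle.load(open("w1.pkl","rb"));im=f["frame"]
g=cv2.cvtColor(im,cv2.COLOR_BGR2GRAY)
cor=np.array([[70,120],[311,136],[289,284]],np.float32).reshape(-1,1,2)
cor=cv2.cornerSubPix(cv2.GaussianBlur(g,(3,3),0),cor,(6,6),(-1,-1),(3,50,.01)).reshape(-1,2);print(cor)
P=np.array([onz(f,p,.012,True) for p in cor]);print(P.round(4))
S=np.array([[-.135,-.21],[-.135,.21],[.135,.21]])
A=S-S.mean(0);B=P[:,:2]-P[:,:2].mean(0)
yaw=np.arctan2((A[:,0]*B[:,1]-A[:,1]*B[:,0]).sum(),(A*B).sum());c,s=np.cos(yaw),np.sin(yaw);R=np.array([[c,-s],[s,c]])
t=P[:,:2].mean(0)-R@S.mean(0);print("yaw",np.degrees(yaw),"t",t,"res",(P[:,:2]-(S@R.T+t)).round(4).tolist())
w=lambda x,y,z:np.r_[R@[x,y]+t,z]
print("pivot",w(-.05,.158,.067),proj(f,w(-.05,.158,.045),True),proj(f,w(-.05,.158,.075),True))
c=blobs(im,(5,120,80),(20,255,255),2,(240,150,310,230))
for q in c:
    print(cv2.contourArea(q),cv2.minAreaRect(q),q.reshape(-1,2).min(0),q.reshape(-1,2).max(0))
x=cv2.resize(im[150:230,240:310],None,fx=7,fy=7,interpolation=2);y=cv2.resize(im[220:310,80:200],None,fx=6,fy=6,interpolation=2)
cv2.imwrite("pics/c1.png",np.hstack([x[:540,80:420],cv2.resize(y,(460,540//1))]))
E
```

```text
[[ 69.86295 120.04299]
 [311.01846 137.78497]
 [287.77176 283.43915]]
[[ 0.4241 -0.1399  0.012 ]
 [ 0.4752  0.2726  0.012 ]
 [ 0.74    0.2404  0.012 ]]
yaw -6.996648289871474 t [0.58258557 0.04940713] res [[0.0011, 0.0027], [0.001, -0.0017], [-0.0021, -0.001]]
pivot [0.55220409 0.21232111 0.067     ] [274.74287332 191.305617  ] [276.28712246 197.19982273]
259.0 ((274.5384826660156, 189.30770874023438), (36.46621322631836, 8.930500984191895), 82.87498474121094) [268 171] [280 207]
```

View pics/c1.png

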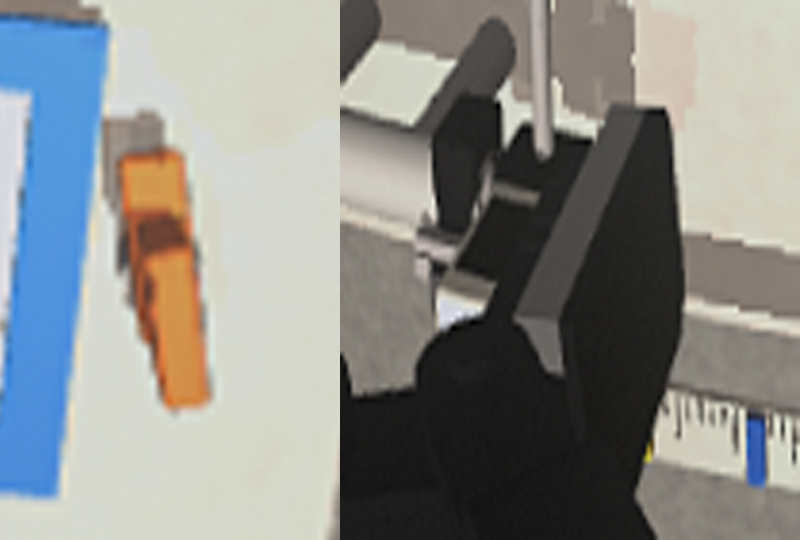

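The crop shows the bar's long end at the top and the bright fin top running from about px (274.9,186.0) to (278.3,207.9) in the wrist image. The blue clip sits to the right of the yellow one on the scale.

```bash
python3 - <<'E'
from h import *;import pickle
f=pickle.load(open("w1.pkl","rb"))
a=onz(f,(274.9,186.0),.075,True);b=onz(f,(278.3,207.9),.075,True)
d=b-a;print(a,b,np.linalg.norm(d),(a+b)/2,np.degrees(np.arctan2(d[1],d[0])))
e=onz(f,(240+(80+152)/7,150+152/7),.045,True);print("tip",e)
from plant import manip
s=manip.state();R=Ro.from_quat(np.roll(s["tool_rot"],-1)).as_matrix();print(s["tool_pos"],np.degrees(np.arctan2(R[1,1],R[0,1])),R[:,2])
E
```

```text
[0.53581541 0.21034443 0.075     ] [0.56825557 0.21526941 0.075     ] 0.03281188115098271 [0.55203549 0.21280692 0.075     ] 8.632561964189504
tip [0.5219768  0.20997335 0.045     ]
[0.50088881 0.17522093 0.33298777] 88.50003940695981 [ 0.00452402 -0.00449174 -0.99997968]
```

Request:
play_rows --series '[[[0.005, 0.003, -0.01, 0, 0, -8.5, 1], [0.005, 0.003, -0.01, 0, 0, -8.5, 1], [0.005, 0.003, -0.01, 0, 0, -8.5, 1], [0.005, 0.003, -0.01, 0, 0, -8.5, 1], [0.005, 0.003, -0.01, 0, 0, -8.5, 1], [0.005, 0.003, -0.01, 0, 0, -8.5, 1], [0.005, 0.003, -0.01, 0, 0, -8.5, 1], [0.005, 0.003, -0.01, 0, 0, -8.5, 1], [0.005, 0.003, -0.01, 0, 0, -8.5, 1], [0.005, 0.003, -0.01, 0, 0, -8.5, 1]]]'

```text
time: 2.15
tool_pos: [0.5462, 0.2128, 0.2302]
tool_rot: [-0.0, 0.686, 0.728, -0.0]
contact_force: [-0.3, 0.8, -0.3]
gripper_width: 0.996
grasp_force: 0.0
```

Request:
play_rows --series '[[[0, 0, -0.01, 0, 0, -8.5, 0.6], [0, 0, -0.01, 0, 0, -8.5, 0.6], [0, 0, -0.01, 0, 0, -8.5, 0.6], [0, 0, -0.01, 0, 0, -8.5, 0.6], [0, 0, 0, 0, 0, -8.5, 0.6], [0, 0, 0, 0, 0, -8.5, 0.6], [0, 0, 0, 0, 0, -8.5, 0.6], [0, 0, 0, 0, 0, -8.5, 0.6], [0, 0, 0, 0, 0, -8.5, 0.6], [0, 0, 0, 0, 0, -8.5, 0.6]]]'

```text
time: 3.15
tool_pos: [0.5459, 0.2127, 0.1906]
tool_rot: [0.0, 0.997, 0.073, -0.001]
contact_force: [-0.3, 0.7, -0.4]
gripper_width: 0.606
grasp_force: 0.0
```

Request:
play_rows --series '[[[0, 0, 0, 0, 0, 0, 0.6], [0, 0, 0, 0, 0, 0, 0.6], [0, 0, 0, 0, 0, 0, 0.6]]]'

```text
time: 3.45
tool_pos: [0.5463, 0.2126, 0.191]
tool_rot: [0.0, 0.997, 0.077, -0.0]
contact_force: [0.3, -0.9, 0.9]
gripper_width: 0.598
grasp_force: 0.0
```

```bash
python3 - <<'E'
from h import *
from plant import manip
import pickle
f=manip.grab_frame("wrist");cv2.imwrite("pics/w2.png",f["frame"]);pickle.dump(f,open("w2.pkl","wb"))
s=manip.state();R=Ro.from_quat(np.roll(s["tool_rot"],-1)).as_matrix();print(s["tool_pos"],np.degrees(np.arctan2(R[1,1],R[0,1])),R[:,2],s["joint_pos"],s["gripper_width"])
E
```

```text
[0.54634212 0.21253921 0.19113063] -81.1543448223037 [-2.78834592e-04 -6.71468910e-05 -9.99999959e-01] [ 2.44093557e-01 -1.07432183e-02  1.74511820e+00  2.26150813e-06
  1.40750447e+00  1.66050371e+00] 0.6012256730738036
```

View pics/w2.png

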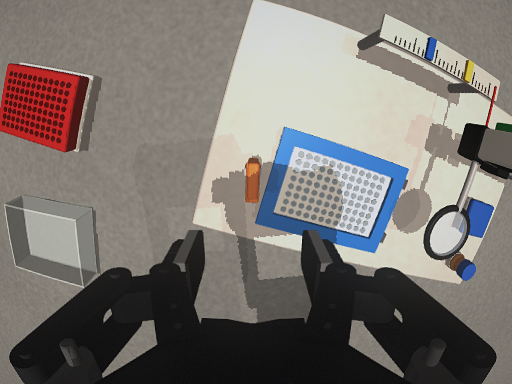

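This view shows the orange fin at (253,180), the blue clip at (431,48), the yellow clip at (468,71), the red pointer tip at about (494,88) and the green button at (505,127).

```bash
python3 - <<'E'
from h import *;import pickle
f=pickle.load(open("w2.pkl","rb"));im=f["frame"]
yaw=np.radians(-7.0);t=np.array([.5826,.0494]);c,s=np.cos(yaw),np.sin(yaw);R=np.array([[c,-s],[s,c]])
st=lambda P:R.T@(P[:2]-t)
def show(n,lo,hi,roi,z):
    for q in blobs(im,lo,hi,1,roi):
        q=q.reshape(-1,2);b=cv2.boxPoints(cv2.minAreaRect(q));M=cv2.moments(q);m=np.array([M["m10"],M["m01"]])/max(M["m00"],1e-9)
        print(n,len(q),m,"stand mm",(1e3*st(onz(f,m,z,True))).round(1),[(1e3*st(onz(f,p,z,True))).round(1).tolist() for p in b])
show("blue",(105,120,60),(125,255,255),(415,25,450,70),.095)
show("yellow",(22,100,80),(35,255,255),(450,50,485,90),.095)
show("red",(0,120,60),(6,255,255),(475,75,505,135),.1)
show("red2",(172,120,60),(180,255,255),(475,75,505,135),.1)
show("orange",(5,100,60),(20,255,255),(230,140,275,215),.075)
show("green",(45,80,30),(85,255,255),(470,100,512,150),.14)
for p in [(193,222),(461,283),(254,0)]: print(p,1e3*st(onz(f,p,.012,True)))
cv2.imwrite("pics/c2.png",np.hstack([cv2.resize(im[145:210,230:280],(385,500),interpolation=2),cv2.resize(im[75:175,432:512],(400,500),interpolation=2)]))
E
```

```text
blue 53 [430.51118963  48.39693757] stand mm [118.   39.8] [[105.1, 44.8], [128.4, 44.1], [130.9, 35.0], [107.2, 35.8]]
yellow 46 [469.41296296  70.71111111] stand mm [118.7 -10.3] [[106.9, -6.8], [128.8, -6.6], [131.3, -14.0], [109.1, -14.2]]
red 79 [490.97250859 105.57388316] stand mm [ 96.9 -45.6] [[75.6, -44.4], [118.1, -44.2], [119.2, -47.7], [76.4, -47.8]]
orange 105 [252.19324117 180.24792627] stand mm [-49.6 158.4] [[-71.0, 159.6], [-31.2, 169.1], [-28.3, 157.3], [-68.0, 147.3]]
green 42 [503.73859649 126.88070175] stand mm [ 72.4 -30.6] [[65.8, -20.1], [71.9, -18.8], [79.0, -40.7], [72.7, -42.1]]
(193, 222) [-132.42630917  207.67086638]
(461, 283) [-132.10534552 -210.65760575]
(254, 0) [130.59501753 207.68462399]
```

View pics/c2.png

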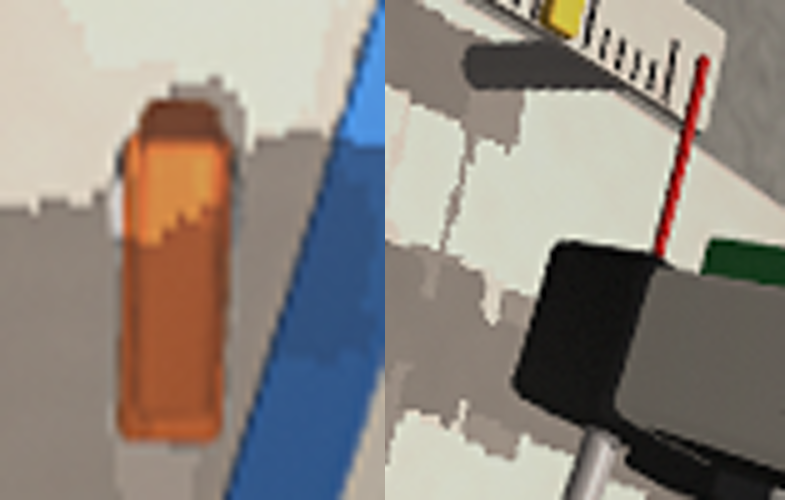

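The crop shows the fin top from px (252.1,200.8) to (253.8,163.2), with a clean pinch line. The pointer is clear of the clips.

```bash
python3 - <<'E'
from h import *;import pickle
f=pickle.load(open("w2.pkl","rb"))
a=onz(f,(252.1,201),.075,True);b=onz(f,(253.8,163.2),.075,True)
d=b-a;print(a,b,np.linalg.norm(d),(a+b)/2,np.degrees(np.arctan2(d[1],d[0])))
E
```

```text
[0.5333488 0.2096986 0.075    ] [0.56829461 0.21362797 0.075     ] 0.035166035678868696 [0.5508217  0.21166328 0.075     ] 6.4155004516728615
```

Request:
play_rows --series '[[[0.005, -0.0005, -0.03, 0, 0, -1, 0.6], [0, 0, -0.03, 0, 0, 0, 0.6], [0, 0, -0.03, 0, 0, 0, 0.6], [0, 0, -0.02, 0, 0, 0, 0.6], [0, 0, -0.015, 0, 0, 0, 0.6], [0, 0, -0.01, 0, 0, 0, 0.6], [0, 0, -0.006, 0, 0, 0, 0.6], [0, 0, 0, 0, 0, 0, 0.6], [0, 0, 0, 0, 0, 0, 0.6]]]'

```text
time: 4.4
tool_pos: [0.5522, 0.2122, 0.0513]
tool_rot: [-0.0, 0.998, 0.068, 0.001]
contact_force: [0.6, -0.9, 0.3]
gripper_width: 0.598
grasp_force: 0.0
```

Request:
play_rows --series '[[[0, 0, 0, 0, 0, 0, 0], [0, 0, 0, 0, 0, 0, 0], [0, 0, 0, 0, 0, 0, 0], [0, 0, 0, 0, 0, 0, 0], [0, 0, 0, 0, 0, 0, 0], [0, 0, 0, 0, 0, 0, 0]]]'

```text
time: 5.0
tool_pos: [0.5517, 0.2132, 0.0512]
tool_rot: [-0.001, 0.998, 0.068, 0.0]
contact_force: [-2.1, 5.1, 2.8]
gripper_width: 0.103
grasp_force: 61.0
```

Request:
play_rows --series '[[[0, 0.001, 0, 0, 0, 6, 0], [0, 0, 0, 0, 0, 8, 0], [0, 0, 0, 0, 0, 8, 0], [0, 0, 0, 0, 0, 8, 0], [0, 0, 0, 0, 0, 8, 0], [0, 0, 0, 0, 0, 8, 0], [0, 0, 0, 0, 0, 8, 0], [0, 0, 0, 0, 0, 8, 0], [0, 0, 0, 0, 0, 8, 0], [0, 0, 0, 0, 0, 5, 0]]]'

```text
time: 6.0
tool_pos: [0.5511, 0.214, 0.0512]
tool_rot: [-0.001, 0.749, 0.663, 0.0]
contact_force: [-5.0, 3.7, 5.3]
gripper_width: 0.1
grasp_force: 61.3
```

Request:
play_rows --series '[[[0, 0, 0, 0, 0, 1, 0], [0, 0, 0, 0, 0, 0, 0], [0, 0, 0, 0, 0, 0, 0]]]'

```text
time: 6.3
tool_pos: [0.5511, 0.214, 0.0512]
tool_rot: [-0.001, 0.745, 0.667, 0.0]
contact_force: [-4.1, 4.2, 6.0]
gripper_width: 0.104
grasp_force: 61.3
```

```bash
cat > st.py <<'E'
from h import *
from plant import manip
s=manip.state();R=Ro.from_quat(np.roll(s["tool_rot"],-1)).as_matrix();print(s["time"],s["tool_pos"],np.degrees(np.arctan2(R[1,1],R[0,1])),R[:,2],s["joint_pos"].round(3),s["contact_force"],s["ft_torque"],s["gripper_width"],s["grasp_force"])
E
python3 st.py
```

```text
6.3 [0.55112135 0.21402277 0.05122126] -6.284178061679497 [-9.19290127e-04  1.90606456e-03 -9.99997761e-01] [0.244 0.151 1.826 0.002 1.165 0.352] [-4.0660557   4.16519674  6.00278047] [ 0.68581321  0.59683238 -0.1980702 ] 0.10404468018966344 61.3226580619812
```

Request:
play_rows --series '[[[0, 0, 0, 0, 0, 2, 0], [0, 0, 0, 0, 0, 2, 0], [0, 0, 0, 0, 0, 0, 0], [0, 0, 0, 0, 0, 0, 0]]]'

```text
time: 6.7
tool_pos: [0.5511, 0.2141, 0.0513]
tool_rot: [-0.002, 0.722, 0.691, 0.001]
contact_force: [-4.2, 3.4, 6.2]
gripper_width: 0.106
grasp_force: 73.6
```

```bash
python3 st.py
```

```text
6.7 [0.55107651 0.21406974 0.05127289] -2.5033495380272126 [-0.00136255  0.0029222  -0.9999948 ] [0.243 0.151 1.826 0.003 1.165 0.286] [-4.20865298  3.42323367  6.16048722] [ 0.66368176  0.73148847 -1.42720878] 0.10569449207519865 73.595030461438
```

Request:
play_rows --series '[[[0, 0, 0, 0, 0, 0, 0.6], [0, 0, 0, 0, 0, 0, 0.6], [0, 0, 0, 0, 0, 0, 0.6], [0, 0, 0.01, 0, 0, -2, 0.6], [0, 0, 0.03, 0, 0, -2.5, 0.8], [0, 0, 0.04, 0, 0, 0, 1], [0, 0, 0.05, 0, 0, 0, 1], [0, 0, 0.05, 0, 0, 0, 1], [0.005, -0.03, 0.03, 0, 0, 0, 1], [0.005, -0.03, 0, 0, 0, 0, 1]]]'

```text
time: 7.7
tool_pos: [0.5644, 0.1531, 0.2678]
tool_rot: [0.004, 0.747, 0.665, 0.005]
contact_force: [0.6, -0.3, -0.2]
gripper_width: 0.996
grasp_force: 0.0
```

Request:
play_rows --series '[[[0.01, -0.03, 0, 0, 0, 0, 1], [0.01, -0.03, 0, 0, 0, 0, 1], [0, 0, 0, 0, 0, 0, 1], [0, 0, 0, 0, 0, 0, 1]]]'

```text
time: 8.1
tool_pos: [0.5815, 0.0925, 0.26]
tool_rot: [-0.0, 0.748, 0.664, -0.0]
contact_force: [-0.3, -0.0, -0.9]
gripper_width: 0.997
grasp_force: 0.0
```

```bash
python3 - <<'E'
from h import *
from plant import manip
import pickle
f=manip.grab_frame("wrist");cv2.imwrite("pics/w3.png",f["frame"]);pickle.dump(f,open("w3.pkl","wb"))
E
python3 st.py
```

```text
8.15 [0.58129583 0.09318318 0.25997517] -6.7546733410902 [-5.86723186e-04  2.39945328e-04 -9.99999799e-01] [ 0.032 -0.048  1.666  0.     1.524  0.15 ] [ 0.55494831  0.53507193 -0.52834604] [ 0.01623614  0.02359973 -0.01222977] 1.0017106799997177 0.0
```

View pics/w3.png

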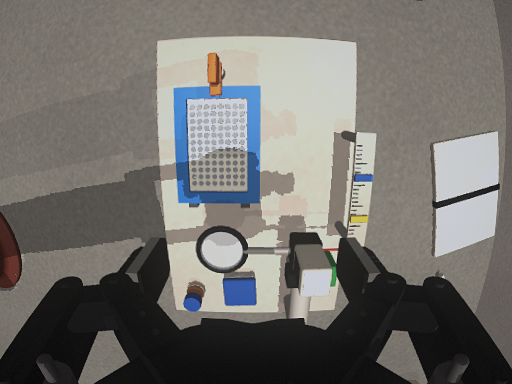

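The orange bar now lies across the frame's left edge, at (213,78). The handle's white top is at (316,283), the green button at (332,265), the pointer at (335,250), the blue clip at (363,178) and the yellow clip at (359,219).

```bash
python3 - <<'E'
from h import *;import pickle
f=pickle.load(open("w3.pkl","rb"));im=f["frame"]
yaw=np.radians(-7.0);t=np.array([.5826,.0494]);c,s=np.cos(yaw),np.sin(yaw);R=np.array([[c,-s],[s,c]])
st=lambda P:R.T@(P[:2]-t)
def show(n,lo,hi,roi,z):
    for q in blobs(im,lo,hi,1,roi):
        q=q.reshape(-1,2);b=cv2.boxPoints(cv2.minAreaRect(q));M=cv2.moments(q);m=np.array([M["m10"],M["m01"]])/max(M["m00"],1e-9)
        print(n,len(q),m.round(1),"stand",(1e3*st(onz(f,m,z,True))).round(1),"world",onz(f,m,z,True).round(4),[(1e3*st(onz(f,p,z,True))).round(1).tolist() for p in b])
show("blue",(105,120,60),(125,255,255),(345,165,380,190),.095)
show("yellow",(22,100,80),(35,255,255),(340,205,375,235),.095)
show("red",(0,120,60),(6,255,255),(320,235,350,265),.1)
show("green",(45,80,30),(85,255,255),(315,240,345,295),.16)
show("white",(0,0,140),(180,50,255),(298,266,331,300),.171)
show("orange",(5,100,60),(20,255,255),(195,40,235,100),.06)
for p in [(158,41),(357,42)]: print(p,1e3*st(onz(f,p,.012,True)))
cv2.imwrite("pics/c3.png",cv2.resize(im[225:325,280:380],(600,600),interpolation=2))
E
```

```text
blue 44 [363.2 177.5] stand [118.2  39.5] world [0.7047 0.0742 0.095 ] [[106.8, 42.2], [128.8, 42.6], [129.4, 36.8], [107.3, 36.5]]
yellow 42 [358.6 218.8] stand [118.1  -9.8] world [0.6986 0.0253 0.095 ] [[106.9, -6.1], [128.4, -6.5], [129.5, -14.0], [107.8, -13.5]]
red 30 [328.  249.5] stand [ 83.  -45.8] world [ 0.6594 -0.0062  0.1   ] [[76.8, -44.9], [95.2, -45.6], [95.4, -46.9], [77.0, -46.3]]
green 73 [332.1 268. ] stand [ 71.8 -35.1] world [0.6496 0.0058 0.16  ] [[62.8, -17.2], [70.2, -16.0], [81.4, -54.7], [73.4, -55.9]]
white 123 [315.2 284.4] stand [ 54.  -46.1] world [ 0.6306 -0.0029  0.171 ] [[36.1, -27.3], [66.3, -28.5], [70.9, -64.7], [38.7, -62.8]]
orange 98 [214.2  73.7] stand [-49.3 152.1] world [0.5522 0.2064 0.06  ] [[-56.6, 177.0], [-41.6, 176.5], [-41.5, 128.2], [-56.5, 128.6]]
(158, 41) [-132.28802107  207.97729683]
(357, 42) [134.97068298 209.07637029]
```

View pics/c3.png

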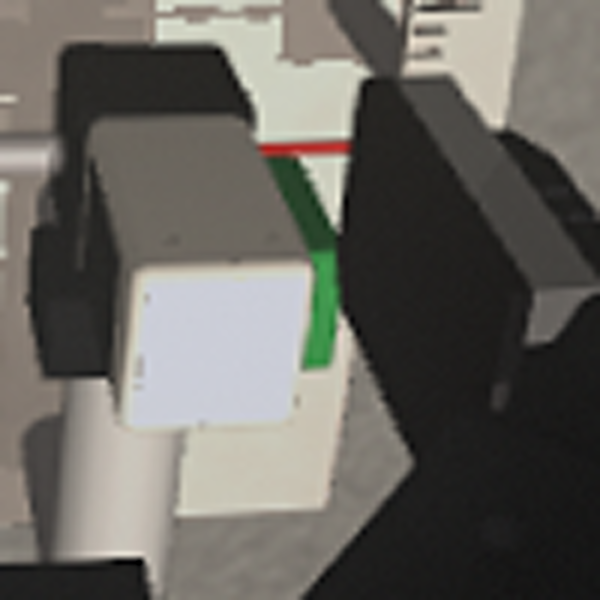

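Request:
play_rows --series '[[[0.017, -0.032, 0, 0, 0, 0, 0.8], [0.017, -0.032, 0, 0, 0, 0, 0.8], [0.017, -0.032, 0, 0, 0, 0, 0.8], [0, 0, -0.03, 0, 0, 0, 0.8], [0, 0, -0.03, 0, 0, 0, 0.8], [0, 0, -0.03, 0, 0, 0, 0.8], [0, 0, -0.02, 0, 0, 0, 0.8], [0, 0, -0.016, 0, 0, 0, 0.8], [0, 0, 0, 0, 0, 0, 0.8], [0, 0, 0, 0, 0, 0, 0.8]]]'

```text
time: 9.15
tool_pos: [0.6328, -0.0024, 0.1349]
tool_rot: [0.0, 0.747, 0.665, 0.0]
contact_force: [0.4, 1.0, 0.9]
gripper_width: 0.799
grasp_force: 0.0
```

Request:
play_rows --series '[[[0, 0, 0, 0, 0, 0, 0], [0, 0, 0, 0, 0, 0, 0], [0, 0, 0, 0, 0, 0, 0], [0, 0, 0, 0, 0, 0, 0], [0, 0, 0, 0, 0, 0, 0], [0, 0, 0, 0, 0, 0, 0]]]'

```text
time: 9.75
tool_pos: [0.6305, -0.0027, 0.137]
tool_rot: [-0.002, 0.748, 0.664, -0.002]
contact_force: [-20.1, 0.6, 13.6]
gripper_width: 0.345
grasp_force: 60.0
```

```bash
python3 - <<'E'
from h import *
from plant import manip
import pickle
f=manip.grab_frame("wrist");cv2.imwrite("pics/w4.png",f["frame"]);pickle.dump(f,open("w4.pkl","wb"))
E
python3 st.py
```

```text
9.8 [ 0.63047421 -0.00263614  0.13700475] -6.747525105313493 [-4.55863052e-03  3.13956697e-04 -9.99989560e-01] [-0.122  0.141  1.679 -0.     1.325 -0.004] [-20.5693553   1.4586193  13.1884986] [ 0.1283171   1.02243276 -0.14741488] 0.34528171996025386 59.99353587627411
```

View pics/w4.png

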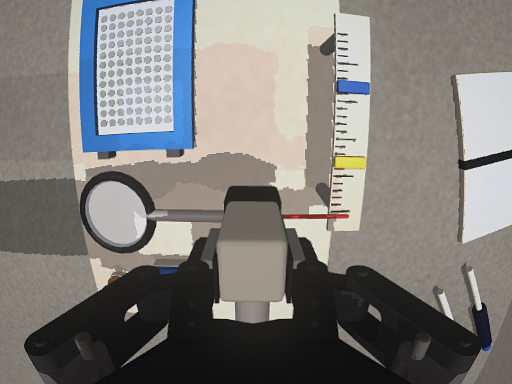

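The handle is held between the fingers and no green shows. The pointer is at (348,216), the blue clip at (353,88) and the yellow clip at (350,162).

```bash
cat > m.py <<'E'
from h import *;import pickle,sys
f=pickle.load(open(sys.argv[1],"rb"));im=f["frame"]
yaw=np.radians(-7.0);t=np.array([.5826,.0494]);c,s=np.cos(yaw),np.sin(yaw);R=np.array([[c,-s],[s,c]])
st=lambda P:R.T@(P[:2]-t)
def show(n,lo,hi,roi,z):
    q=blobs(im,lo,hi,1,roi)
    if not q: return print(n,None)
    m=np.zeros(im.shape[:2],np.uint8);cv2.drawContours(m,q,-1,255,-1);p=np.argwhere(m>0)[:,::-1]
    S=1e3*np.array([st(onz(f,x,z,True)) for x in p])
    k=S[:,0]>(np.percentile(S[:,0],50) if n=="red" else -1e9)
    print(n,len(p),p.mean(0).round(1),"mean",S[k].mean(0).round(2),"min",S[k].min(0).round(1),"max",S[k].max(0).round(1),"slope",np.polyfit(S[:,0],S[:,1],1).round(3))
roi=[int(a) for a in sys.argv[2:6]]
show("blue",(105,120,60),(125,255,255),roi,.095)
show("yellow",(22,100,80),(35,255,255),roi,.095)
show("red",(0,120,60),(6,255,255),roi,.1)
E
python3 m.py w4.pkl 275 50 375 235; python3 m.py w3.pkl 320 165 380 265
```

```text
blue 386 [352.8  86.8] mean [117.89  39.2 ] min [107.2  35.3] max [129.2  43.1] slope [1.2000e-02 3.7802e+01]
yellow 345 [350.1 162.3] mean [118.41  -9.99] min [107.8 -13.9] max [129.2  -6.1] slope [-0.014 -8.273]
red 214 [315.4 216.2] mean [106.61 -45.54] min [ 95.8 -46.8] max [118.7 -44.6] slope [-6.0000e-03 -4.4854e+01]
blue 110 [363.2 177.5] mean [118.21  39.5 ] min [107.1  36.5] max [129.3  42.6] slope [2.5000e-02 3.6564e+01]
yellow 110 [358.7 218.8] mean [118.23  -9.77] min [107.6 -13.8] max [129.3  -6.1] slope [  0.021 -12.21 ]
red 25 [329.6 249.4] mean [ 89.4 -45.7] min [ 85.4 -46.6] max [ 95.2 -45.2] slope [ -0.    -45.668]
```

Request:
play_rows --series '[[[-0.002, 0, 0.001, 0, 0, 0, 0], [0, 0, 0.001, 0, 0, 0, 0], [0, 0, 0, 0, 0, 0, 0]]]'

```text
time: 10.1
tool_pos: [0.6303, -0.0027, 0.1371]
tool_rot: [0.0, 0.748, 0.664, 0.001]
contact_force: [-6.2, 1.6, 0.3]
gripper_width: 0.343
grasp_force: 60.5
```

Request:
play_rows --series '[[[0.0006, 0.005, 0, 0, 0, 0, 0], [0.0012, 0.01, 0, 0, 0, 0, 0], [0.0012, 0.01, 0, 0, 0, 0, 0], [0.0012, 0.01, 0, 0, 0, 0, 0], [0.0012, 0.01, 0, 0, 0, 0, 0], [0.0012, 0.01, 0, 0, 0, 0, 0], [0.0012, 0.01, 0, 0, 0, 0, 0], [0.0012, 0.01, 0, 0, 0, 0, 0], [0, 0, 0, 0, 0, 0, 0], [0, 0, 0, 0, 0, 0, 0]]]'

```text
time: 11.1
tool_pos: [0.6394, 0.071, 0.1371]
tool_rot: [0.001, 0.748, 0.664, -0.001]
contact_force: [-7.6, -4.9, 1.2]
gripper_width: 0.342
grasp_force: 60.5
```

```bash
cat > g.py <<'E'
from plant import manip
import pickle,sys,cv2
f=manip.grab_frame("wrist");cv2.imwrite(f"pics/{sys.argv[1]}.png",f["frame"]);pickle.dump(f,open(sys.argv[1]+".pkl","wb"))
E
python3 g.py w5; python3 st.py; python3 m.py w5.pkl 275 150 375 260
```

```text
11.15 [0.63936381 0.07084116 0.13712658] -6.774318459834159 [ 6.26284961e-04 -2.59565931e-03 -9.99996435e-01] [-0.004  0.167  1.651 -0.003  1.323  0.115] [-7.71180192 -4.68585448  0.89169891] [-0.71691692 -0.58801985 -0.19022913] 0.3425423510689916 60.44676102697849
blue 329 [346.3 198. ] mean [118.18  39.49] min [107.4  35.9] max [129.1  43.7] slope [-2.0000e-03  3.9706e+01]
yellow 47 [342.  258.5] mean [120.4   -7.02] min [108.9  -7.9] max [129.2  -6.1] slope [-0.019 -4.794]
red 226 [317.2 215.7] mean [108.36  28.84] min [98.6 27.6] max [118.2  30. ] slope [3.0000e-03 2.8459e+01]
```

Request:
play_rows --series '[[[0.0006, 0.005, 0, 0, 0, 0, 0], [0.0006, 0.0045, 0, 0, 0, 0, 0], [0.0001, 0.001, 0, 0, 0, 0, 0], [0, 0, 0, 0, 0, 0, 0], [0, 0, 0, 0, 0, 0, 0], [0, 0, 0, 0, 0, 0, 0]]]'

```text
time: 11.75
tool_pos: [0.6406, 0.0811, 0.1372]
tool_rot: [0.001, 0.748, 0.664, -0.001]
contact_force: [-8.0, -5.0, 1.3]
gripper_width: 0.342
grasp_force: 60.3
```

```bash
python3 g.py w6; python3 st.py; python3 m.py w6.pkl 275 150 375 260
python3 -c "
from h import *;a=cv2.imread('pics/w6.png');cv2.imwrite('pics/c6.png',np.vstack([cv2.resize(a[170:255,200:370],(680,340),interpolation=2)]))"
```

```text
11.8 [0.64064283 0.08107207 0.13715946] -6.7876311163446506 [ 5.74707339e-04 -2.74631281e-03 -9.99996064e-01] [ 0.012  0.173  1.644 -0.003  1.324  0.131] [-8.67912898 -3.33649657  1.68456277] [-0.65565983 -0.61341433 -0.08163758] 0.34450920519592637 60.2913086861372
blue 256 [346.9 210.7] mean [119.54  40.49] min [107.4  35.7] max [129.   43.9] slope [-0.097 52.114]
yellow None
red 214 [314.9 215.6] mean [106.59  39.18] min [96.6 38. ] max [118.2  40.2] slope [8.0000e-03 3.8259e+01]
```

View pics/c6.png

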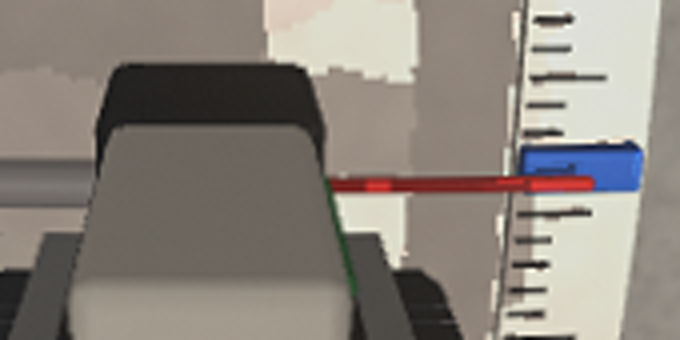

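The crop shows the red pointer over the blue clip, with the button held in (only a green sliver visible). I'll check the remaining parallax bias.

```bash
python3 - <<'E'
from h import *;import pickle
u=np.array([.1219,.9925,0])
for n,p,b in(("w3",(330,249),(363,177)),("w4",(348,216),(353,87)),("w5",(348,215),(346,198)),("w6",(348,215),(347,211))):
    f=pickle.load(open(n+".pkl","rb"))
    for q in(p,b):
        c,v=ray(f,q,True);print(n,"dy per unit z",round(v@u/v[2],2),end=" ")
f=manip=None
E
cat > d.py <<'E'
E
python3 - <<'E'
import cv2,pickle,sys
sys.path.insert(0,'.')
from plant import manip
from h import *
f=manip.grab_frame("top");im=f["frame"]
for n,lo,hi,z in(("blue",(105,120,60),(125,255,255),.095),("red",(0,120,60),(8,255,255),.1),):
    for q in blobs(im,lo,hi,2,(205,130,265,165)):
        print(n,q.reshape(-1,2).mean(0),cv2.contourArea(q),onz(f,q.reshape(-1,2).mean(0),z))
E
```

```text
w3 dy per unit z 0.52 w3 dy per unit z 0.23 w4 dy per unit z 0.38 w4 dy per unit z -0.09 w5 dy per unit z 0.38 w5 dy per unit z 0.31 w6 dy per unit z 0.38 w6 dy per unit z 0.36 red [226.98224852 145.30177515] 946.5 [0.68371785 0.07731075 0.1       ]
```

```bash
python3 st.py; python3 -c "
from plant import manip
print(manip.job_done())"
```

```text
11.85 [0.6406251  0.08109696 0.13714096] -6.784921095555606 [ 5.19007581e-04 -2.70945659e-03 -9.99996195e-01] [ 0.012  0.173  1.644 -0.003  1.324  0.131] [-8.6148187  -4.07602328  1.42252293] [-0.68651009 -0.64026927 -0.07614015] 0.34500161009132585 60.290815606713295
the job is handed in; nothing more can be done
None
```

I turned the turnbutton to its stop across the frame's edge, then drew the lens arm out with its button pressed. By the wrist camera the pointer stands within about 0.3 mm of the blue clip's centre, and the arm is still holding it there; the job was handed in at 11.9 s and returned no verdict.

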